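# Start the vase's drying timer, stop the bowl's

## Robot

A 6-joint arm with a two-finger parallel gripper is mounted at the origin on the work surface. World frame = base frame: x ahead of the robot, y to its left, z up, the work surface at z = 0. Lengths are in m, angles in rad, forces in N, time in s.
With the tool pointing down it reaches from about 0.35 to 0.775 m from the base axis. Payload 5.5 kg.
Tool frame: the origin (TCP) lies between the finger pads; the fingertips stand 19 mm ahead of it and the grasp point (between the pads) is the TCP; z points along the fingers, y is the line along which they close (so a half turn about z gives the same grasp; the last joint's range is limited). The gripper opens to 85 mm and grips with 20 to 120 N. Pads are 22 mm wide; open, the fingers measure 114 mm over their backs; the gripper's body (76 mm by 85 mm) begins 54 mm behind the grasp point. The pads swing forward as they close: fully open they stand 13 mm farther back than shut.
Start: joints at [1.189, 0.313, 0.046, 1.304, 0, 1.431], TCP at [0.138, 0.558, 0.25] pointing down, gripper open.
Joint ranges: [-2.76, 2.76], [-0.86, 1.69], [-1.03, 1.26], [-2.2, 2.34], [-1.47, 1.5], [-3.14, 3.14]. Speed limits (rad/s): [2.57, 2.57, 3.14, 3.14, 3.14, 3.14].

## Interface

Orientations are given as a unit quaternion [w, x, y, z].
In Python, from workcell import env gives the robot as it stands.
- The arm moves only by the shell command python3 -m pendant 'ROWS' [FORCE]. ROWS is JSON, a list of rows, each an object with "travel": the shift along the tool's x, y, z scaled (see below), a list of three; "rot": the turn, a rotation vector about the tool's x, y, z scaled (see below), a list of three; "fingers": the opening, from -1 (shut) to 1 (fully open). In form: [{"travel": [dx, dy, dz], "rot": [wx, wy, wz], "fingers": fingers}, ...]. A call has 1 to 10 rows; each row is the pose to reach, as a shift and turn from the pose commanded when the call began, along the tool's axes at that moment; what a row does not reach only later rows make up. The controller multiplies each number of a shift by 0.12 m and each number of a turn by 60 degrees. A row lasts 1/10 s, in which the tool goes at most 50 mm and 8.59 degrees, less where a joint would pass 70% of its speed; a pose out of reach is approached as far as the arm can. A call with a number of a shift or a turn outside -1 to 1 is refused whole. A call with a gripper value outside its range is refused whole. The fingers move at their own pace and stop on an object; FORCE is the grip in N (left out, the last holds). Time passes only in rows, so rows that repeat a pose let the fingers close. It gives the time, the measured TCP pose, the force, the opening and the grip force at its end, in the units of the state.
- env.get_state(): the state, without advancing time (a new reading comes with each control period).
- env.read_camera(name): name is "side" or "top" or "wrist"; returns (picture, depth): 384x512x3 uint8, blue, green, red; 384x512 float32, m along the optical axis (not along the pixel's ray), 0 where there is no reading.
- env.camera_model(name): a dict with "fovy" (degrees; the focal length in pixels is half the picture's height over the tangent of half this angle, whatever the lens; pixels are square), "cx", "cy" (the principal point, pixels), "rvec" (rotation vector, rad) and "tvec" (3), from world to camera coordinates, as OpenCV has them; the wrist camera has in their place "T_tool_cam" (4x4, takes a point from camera to tool coordinates, whose origin is the TCP and whose axes are the flange's). Camera axes: x right, y down, z forward; pixel columns grow to the right and rows downward; lengths in m; the calibration is good to about 2 mm. A picture is of the moment at which its call begins: read the wrist's pose just before it. camera_model takes no time and is no camera call.
- env.hand_in(): hands the job in; it is judged then, once.
Trained networks look in the newest picture that a camera, given by its name, has taken for a name from the list of things; names that differ only in an ending like _2 or _b are one class to them, and where a whole thing is asked for, a point or a joint stands for the part that bears it (a point fixed in the world has none). Each returns a list of dicts, best first, with "conf" (0 to 1); they miss things now and then, are a little off and sometimes report something else, mostly with a low value. They report only what shows in the picture. A call takes as long as a camera call.
- env.outline_of(camera, target): "mask" (384x512 bool, what is visible of it) and "xy" ([column, row] in pixels, amid what is visible of it).
The state is a dict: "clock": time; "joint_pos": joint angles; "qvel": joint speeds; "tau": joint torques, N m; "tcp_pos": TCP position; "orientation": TCP orientation; "wrist_force": force on the tool from outside, world axes, zero at the start; "ft_torque": the same for the moment, N m; "finger_gap": finger opening in m; "grip_force": force on a finger pad.
Only numpy, scipy, OpenCV 4.12 (cv2) and the standard library are available. Lean on these libraries where they do the work, as an engineer would, in place of code of your own. Each camera call takes 0.05 s, during which the arm holds its last target. There are 200 camera calls.

## Task

The dark grey vase is fresh off the wheel and the off-white bowl has finished drying. On the timer that shares the vase's board, gently press the green end of the rocker switch fully down; on the timer that shares the bowl's board, gently press the red end fully down; either may come first. Only press, pick nothing up: do not touch the pots, leave the mug's timer and everything else as they are, and move clear when both are set.

Things in the scene. Friction and masses are not known exactly. Their poses are not given: they have to be found in the camera images.
- vase: Wet dark grey clay vase, narrow neck, 125 mm tall, 96 mm across at most, standing loose on the round bat of its drying board (bat top 22 mm above the table); origin: centre of its underside, z up
- bowl: Dry off-white bowl, 55 mm tall, 110 mm across the rim, loose on the bat of its own board; origin: centre of its underside
- mug: Brick-red mug with one handle, 90 mm tall, 76 mm across, loose on the bat of its own board; origin: centre of its underside
- vase_timer: Timer on the same plywood board as the dark grey vase, about 155 mm from it, fixed: black housing 80 x 112 x 26 mm, on top a rocker switch, half green, half red. Origin: on its underside below the rocker's pivot (10 mm from the housing's centre, away from the pot), 12 mm above the table; y runs along the rocker from red to green, x roughly towards the pot, z up
- vase_switch (a joint): Tilt of that timer's rocker, a paddle 84 mm long, 44 mm wide and 8 mm thick on a pivot 40 mm above the timer's origin. +0.2 rad: green end fully down (running); -0.2 rad: red end fully down (stopped); these are its stops. It stays where it is left; pressing an end takes about 1.5 to 4 N
- vase_green (a point): Point to press on the green half: on the paddle's upper surface, 30 mm from the pivot line, midway across; it moves with the paddle, from about 62 mm above the table when raised to 50 mm when down
- vase_red (a point): The same point on the red half, 30 mm on the other side of the pivot line
- bowl_timer: Timer on the same plywood board as the off-white bowl, about 155 mm from it, fixed: black housing 80 x 112 x 26 mm, on top a rocker switch, half green, half red. Origin: on its underside below the rocker's pivot (10 mm from the housing's centre, away from the pot), 12 mm above the table; y runs along the rocker from red to green, x roughly towards the pot, z up
- bowl_switch (a joint): Tilt of that timer's rocker, a paddle 84 mm long, 44 mm wide and 8 mm thick on a pivot 40 mm above the timer's origin. +0.2 rad: green end fully down (running); -0.2 rad: red end fully down (stopped); these are its stops. It stays where it is left; pressing an end takes about 1.5 to 4 N
- bowl_green (a point): Point to press on the green half: on the paddle's upper surface, 30 mm from the pivot line, midway across; it moves with the paddle, from about 62 mm above the table when raised to 50 mm when down
- bowl_red (a point): The same point on the red half, 30 mm on the other side of the pivot line
- mug_timer: Timer on the same plywood board as the brick-red mug, about 155 mm from it, fixed: black housing 80 x 112 x 26 mm, on top a rocker switch, half green, half red. Origin: on its underside below the rocker's pivot (10 mm from the housing's centre, away from the pot), 12 mm above the table; y runs along the rocker from red to green, x roughly towards the pot, z up
- mug_switch (a joint): Tilt of that timer's rocker, a paddle 84 mm long, 44 mm wide and 8 mm thick on a pivot 40 mm above the timer's origin. +0.2 rad: green end fully down (running); -0.2 rad: red end fully down (stopped); these are its stops. It stays where it is left; pressing an end takes about 1.5 to 4 N
- mug_green (a point): Point to press on the green half: on the paddle's upper surface, 30 mm from the pivot line, midway across; it moves with the paddle, from about 62 mm above the table when raised to 50 mm when down
- mug_red (a point): The same point on the red half, 30 mm on the other side of the pivot line
- blue_jar: Small jar with blue cap, 54 mm across, 75 mm tall; bystander; origin under its centre
- yellow_jar: Small jar with yellow cap, 54 mm across, 75 mm tall; bystander; origin under its centre
- brush: Flat brush about 200 mm long lying near the robot; bystander
- wood_block: Wooden block 75 x 45 x 22 mm lying on the table; bystander
- water_cup: Blue ceramic cup, 72 mm across, 85 mm tall; bystander

How it is judged:
By the outcome, as a careful person would: the job done as asked, in the order asked, and still so for the second after the job is handed in, with the robot touching nothing.
It also fails if it takes over 48 s, if anything falls off the work surface, if the arm or the gripper's body presses on something with over 40 N, if the wrist force passes 120 N, or if a joint passes its speed limit or range.

## Working session

There is one attempt and no reset: what is moved stays moved. The work goes in short steps, Python scripts to look and compute and a shell command to move; the robot and the scene stay as the last step left them, time stands still between calls to the robot, and variables do not carry over. Pictures are saved under pics/ and viewed, at most 10 in all, crops included, and the job is handed in when it is done.

```bash
mkdir -p pics
python3 - <<'E'
from workcell import env
import cv2
print(env.get_state())
for n in("top","side"):
    p,d=env.read_camera(n); cv2.imwrite(f"pics/{n}0.png",p); print(n,env.camera_model(n))
print(env.camera_model("wrist"))
E
```

```text
{'clock': 0.0, 'joint_pos': array([1.18939433e+00, 3.13994577e-01, 4.49693206e-02, 1.30364124e+00,
       3.95153506e-05, 1.43120484e+00]), 'qvel': array([ 0.00041321, -0.00211708, -0.00104832,  0.00059776,  0.0002073 ,
        0.00016243]), 'tau': array([-2.62278618e-04, -4.80628395e+01,  2.98530829e+01,  1.96012377e-02,
       -1.29947698e-04,  1.86490303e-05]), 'tcp_pos': array([0.13749688, 0.55780668, 0.24940824]), 'orientation': array([-2.59932375e-04,  1.20610870e-01,  9.92699422e-01, -8.98449443e-04]), 'wrist_force': array([-0.01163289, -0.71913505, -0.25198446]), 'ft_torque': array([ 0.01700524, -0.03165022, -0.05471968]), 'grip_force': 0.0, 'finger_gap': 0.08523417802235703}
top {'fovy': 51.61992228785748, 'cx': 256.55398329991397, 'cy': 191.63364930108858, 'rvec': array([ 2.13958179, -2.12097965,  0.14347412]), 'tvec': array([0.00756024, 0.54775501, 1.23097488])}
side {'fovy': 55.19351830995386, 'cx': 258.8601417287981, 'cy': 186.008093280747, 'rvec': array([ 2.37234449, -0.61593692,  0.21095261]), 'tvec': array([-0.47025017,  0.25659449,  1.21075568])}
{'fovy': 63.88085697066422, 'cx': 258.6939469996946, 'cy': 192.23563301957043, 'T_tool_cam': array([[ 4.69796286e-04, -9.45005812e-01, -3.27053197e-01,
         8.47139161e-02],
       [ 9.99999885e-01,  4.75933975e-04,  6.12617736e-05,
         7.82428190e-04],
       [ 9.77629960e-05, -3.27053188e-01,  9.45005927e-01,
        -1.22995773e-01],
       [ 0.00000000e+00,  0.00000000e+00,  0.00000000e+00,
         1.00000000e+00]])}
```

View pics/top0.png

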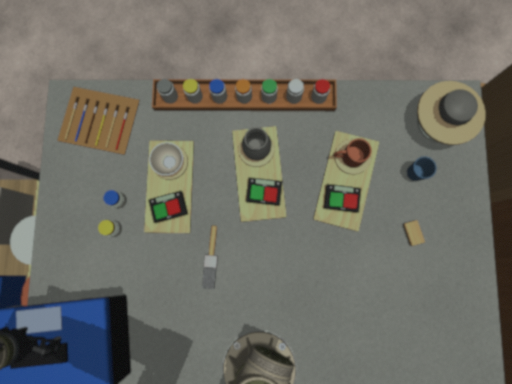

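View pics/side0.png

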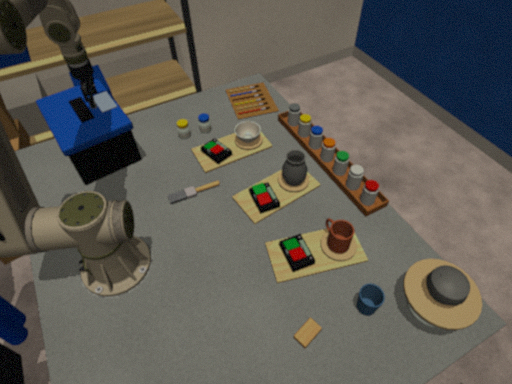

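Top view: the vase is at (256,144) with its timer at (264,192), and the bowl is at (167,158) with its timer at (168,208). Green is the left half on both. The gripper is over the blue bin. Next I'll measure the red and green halves.

```bash
cat > h.py <<'E'
import numpy as np,cv2
from workcell import env
from scipy.spatial.transform import Rotation as R
def cloud(n):
    s=env.get_state(); p,d=env.read_camera(n); m=env.camera_model(n)
    f=192/np.tan(np.radians(m['fovy'])/2); v,u=np.mgrid[:384,:512]
    c=np.stack([(u-m['cx'])/f*d,(v-m['cy'])/f*d,d],-1)
    if 'rvec' in m: w=(c-m['tvec'])@cv2.Rodrigues(m['rvec'])[0]
    else:
        T=m['T_tool_cam']; q=s['orientation']; t=c@T[:3,:3].T+T[:3,3]
        w=t@R.from_quat(q,scalar_first=True).as_matrix().T+s['tcp_pos']
    return p,d,w
def halves(p,d,w):
    h=cv2.cvtColor(p,cv2.COLOR_BGR2HSV); H,S,V=[h[...,i].astype(int) for i in range(3)]
    for nm,mk in(('green',(abs(H-65)<20)&(S>150)&(V>60)),('red',((H<6)|(H>172))&(S>170)&(V>80))):
        k=mk&(d>0)
        n,l,st,ce=cv2.connectedComponentsWithStats(k.astype(np.uint8))
        for i in range(1,n):
            if st[i,4]<60: continue
            q=w[l==i]; q=q[(q[:,2]>.03)&(q[:,2]<.08)]
            if len(q)<60: continue
            c=np.median(q,0); A=np.c_[q[:,:2]-c[:2],np.ones(len(q))]; g=np.linalg.lstsq(A,q[:,2],rcond=None)[0]
            print(nm,ce[i].round(),len(q),'mean',q.mean(0).round(4),'grad',g.round(2),'ext',np.ptp(q,axis=0).round(3))
E
python3 - <<'E'
from h import *
for c in("top","side"):
    a=cloud(c); print(c); halves(*a)
    for t in("vase","bowl","vase_timer","bowl_timer"):
        for o in env.outline_of(c,t)[:2]:
            q=a[2][o['mask']&(a[1]>0)]; print(t,round(o['conf'],2),o['xy'],np.median(q,0).round(3),'max',q.max(0).round(3))
    if c=="top":
        w=a[2]; b=w[290:384,0:135]; b=b[(a[1][290:384,0:135]>0)&(b[...,2]>.03)]
        print('bin region max y min y',b[:,1].min(),b[:,0].max(),np.percentile(b[:,2],[10,50,90,99]))
E
```

```text
top
green [256. 192.] 153 mean [0.5438 0.0132 0.0606] grad [0.02 0.2  0.06] ext [0.044 0.038 0.014]
green [335. 199.] 148 mean [ 0.524  -0.2379  0.0513] grad [-0.05 -0.19  0.05] ext [0.042 0.035 0.017]
green [160. 211.] 144 mean [0.4828 0.3196 0.052 ] grad [ 0.03 -0.19  0.05] ext [0.048 0.042 0.016]
red [270. 194.] 157 mean [ 0.5386 -0.0317  0.0513] grad [0.05 0.18 0.05] ext [0.043 0.038 0.019]
red [350. 201.] 168 mean [ 0.5188 -0.2824  0.0597] grad [-0.01 -0.18  0.06] ext [0.042 0.041 0.015]
red [173. 207.] 171 mean [0.4951 0.2758 0.0594] grad [ 0.05 -0.12  0.06] ext [0.048 0.047 0.031]
vase 0.56 [256.6, 144.9] [0.692 0.014 0.095] max [0.757 0.067 0.153]
bowl 0.94 [165.9, 156.0] [0.656 0.312 0.047] max [0.72  0.375 0.083]
vase_timer 0.9 [262.9, 191.8] [ 0.548 -0.011  0.041] max [0.597 0.047 0.068]
bowl_timer 0.79 [166.3, 206.8] [0.497 0.295 0.042] max [0.549 0.358 0.067]
bin region max y min y 0.3889802582726653 0.23001870710581046 [0.12782638 0.20612863 0.34567845 0.44915416]
side
green [259. 188.] 112 mean [0.5449 0.0111 0.0566] grad [-0.21  0.01  0.06] ext [0.059 0.044 0.032]
gre
[... 218 characters left out ...]
n [ 0.5396 -0.0334  0.0495] grad [-0.09  0.14  0.05] ext [0.054 0.047 0.024]
red [297. 254.] 158 mean [ 0.5186 -0.2849  0.0582] grad [-0.15 -0.19  0.06] ext [0.055 0.044 0.035]
vase 0.74 [293.3, 164.9] [ 0.682 -0.008  0.102] max [0.732 0.055 0.15 ]
vase 0.24 [262.1, 199.5] [ 0.541 -0.028  0.039] max [0.591 0.065 0.065]
bowl 0.9 [247.4, 131.1] [0.655 0.319 0.053] max [0.739 0.442 0.081]
vase_timer 0.97 [265.3, 198.2] [ 0.542 -0.027  0.039] max [0.593 0.072 0.067]
vase_timer 0.36 [293.3, 254.9] [ 0.522 -0.276  0.039] max [ 0.587 -0.193  0.068]
bowl_timer 0.69 [292.2, 166.8] [ 0.682 -0.008  0.104] max [0.732 0.055 0.15 ]
bowl_timer 0.66 [217.0, 151.2] [0.492 0.275 0.037] max [0.547 0.354 0.065]
```

Vase timer: green end is raised, about (0.545, 0.020). Bowl timer: red end is raised, about (0.497, 0.269). Both agree with the stated heights. I'll go to the bowl timer first with the fingers shut.

```bash
cat >> h.py <<'E'
def go(x,y,z):
    s=env.get_state(); M=R.from_quat(s['orientation'],scalar_first=True).as_matrix()
    print(s['clock'],s['tcp_pos'].round(4),'F',s['wrist_force'].round(2),'units',(M.T@(np.array([x,y,z])-s['tcp_pos'])/.12).round(3))
E
python3 -m pendant '[{"travel":[0,0,-0.25],"rot":[0,0,0],"fingers":-1},{"travel":[-0.4,-0.2,-0.25],"rot":[0,0,0],"fingers":-1},{"travel":[-0.8,-0.37,-0.25],"rot":[0,0,0],"fingers":-1},{"travel":[-0.87,-0.4,-0.25],"rot":[0,0,0],"fingers":-1}]'
python3 -m pendant '[{"travel":[-0.4,-0.2,0],"rot":[0,0,0],"fingers":-1},{"travel":[-0.8,-0.37,0],"rot":[0,0,0],"fingers":-1},{"travel":[-0.87,-0.4,0],"rot":[0,0,0],"fingers":-1}]'
python3 -m pendant '[{"travel":[-0.4,-0.2,0],"rot":[0,0,0],"fingers":-1},{"travel":[-0.8,-0.37,0],"rot":[0,0,0],"fingers":-1},{"travel":[-0.87,-0.4,0],"rot":[0,0,0],"fingers":-1},{"travel":[-0.87,-0.4,0],"rot":[0,0,0],"fingers":-1}]'
python3 - <<'E'
from h import *
go(.497,.2688,.2)
a=cloud("wrist"); halves(*a); cv2.imwrite("pics/w1.png",a[0])
E
```

```text
clock: 1.0
tcp_pos: [0.23, 0.4847, 0.2807]
orientation: [0.001, 0.122, 0.993, 0.0]
wrist_force: [-0.8, -0.3, -0.4]
finger_gap: 0.0276
grip_force: 0.0
clock: 1.3
tcp_pos: [0.3201, 0.413, 0.2803]
orientation: [0.0, 0.123, 0.992, -0.0]
wrist_force: [-0.5, -0.2, -0.2]
finger_gap: -0.0002
grip_force: 0.0
clock: 1.7
tcp_pos: [0.4087, 0.3426, 0.28]
orientation: [-0.0, 0.122, 0.992, 0.0]
wrist_force: [-1.0, -0.1, 0.5]
finger_gap: 0.0003
grip_force: 0.0
1.7 [0.4087 0.3426 0.28  ] F [-1.02 -0.06  0.53] units [-0.864 -0.418  0.666]
green [ 50. 312.] 576 mean [0.5409 0.0168 0.0592] grad [0.05 0.12 0.06] ext [0.045 0.046 0.028]
red [232. 246.] 259 mean [0.5038 0.2852 0.0586] grad [ 0.06 -0.17  0.06] ext [0.033 0.044 0.01 ]
red [ 22. 312.] 598 mean [ 0.537  -0.0294  0.0512] grad [0.05 0.21 0.05] ext [0.052 0.049 0.02 ]
```

View pics/w1.png

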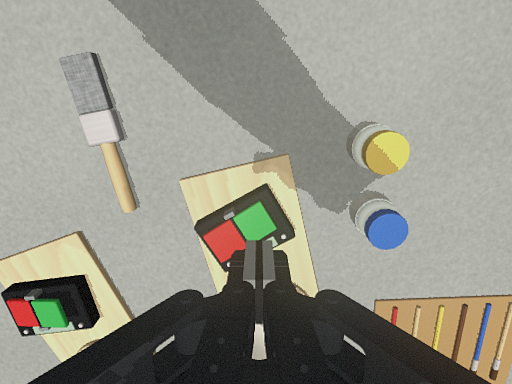

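The wrist view agrees: bowl timer at (245,225) with red on its left, vase timer at (50,310). The closed fingertips are narrow. Moving over the bowl's red end.

```bash
python3 -m pendant '[{"travel":[-0.4,-0.2,0],"rot":[0,0,0],"fingers":-1},{"travel":[-0.75,-0.37,0.2],"rot":[0,0,0],"fingers":-1},{"travel":[-0.864,-0.418,0.5],"rot":[0,0,0],"fingers":-1},{"travel":[-0.864,-0.418,0.9],"rot":[0,0,0],"fingers":-1},{"travel":[-0.864,-0.418,0.9],"rot":[0,0,0],"fingers":-1}]'
python3 - <<'E'
from h import *
go(.497,.2688,.09)
a=cloud("wrist"); halves(*a)
a=cloud("side"); cv2.imwrite("pics/s1.png",cv2.resize(a[0][80:230,130:330],None,fx=4,fy=4))
E
```

```text
clock: 2.25
tcp_pos: [0.4903, 0.2692, 0.1655]
orientation: [-0.006, 0.12, 0.993, -0.003]
wrist_force: [-2.0, -1.0, -0.3]
finger_gap: -0.0001
grip_force: 0.0
2.25 [0.4903 0.2692 0.1655] F [-2.03 -0.97 -0.29] units [-0.063  0.015  0.629]
green [ 14. 315.] 769 mean [0.545  0.0265 0.0605] grad [0.02 0.04 0.06] ext [0.044 0.037 0.011]
red [276. 202.] 1965 mean [0.4956 0.2821 0.0587] grad [ 0.06 -0.17  0.06] ext [0.051 0.045 0.012]
```

View pics/s1.png

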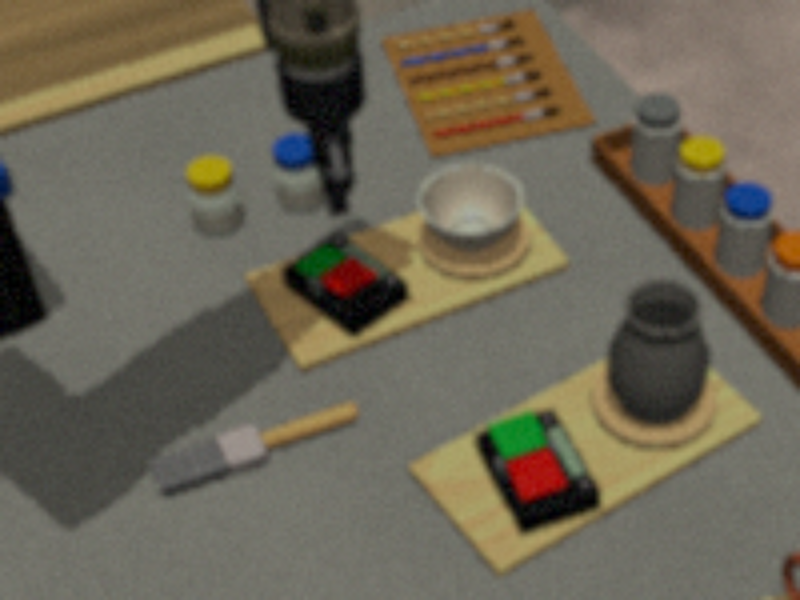

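Side crop: the gripper hovers above the bowl timer, clear of everything. The arm hadn't settled, so I'll go lower and measure again at rest.

```bash
python3 -m pendant '[{"travel":[-0.06,0.015,0.25],"rot":[0,0,0],"fingers":-1},{"travel":[-0.06,0.015,0.25],"rot":[0,0,0],"fingers":-1},{"travel":[-0.06,0.015,0.25],"rot":[0,0,0],"fingers":-1},{"travel":[-0.06,0.015,0.25],"rot":[0,0,0],"fingers":-1},{"travel":[-0.06,0.015,0.25],"rot":[0,0,0],"fingers":-1}]'
python3 - <<'E'
from h import *
go(.497,.2688,.09)
a=cloud("wrist"); halves(*a); cv2.imwrite("pics/w2.png",a[0])
E
```

```text
clock: 2.85
tcp_pos: [0.504, 0.2707, 0.1443]
orientation: [0.001, 0.12, 0.993, 0.001]
wrist_force: [-0.9, -0.3, -0.1]
finger_gap: -0.0
grip_force: 0.0
2.85 [0.504  0.2707 0.1443] F [-0.87 -0.31 -0.13] units [ 0.054 -0.03   0.453]
red [269. 194.] 2482 mean [0.4953 0.2818 0.0587] grad [ 0.06 -0.17  0.06] ext [0.051 0.048 0.013]
```

View pics/w2.png

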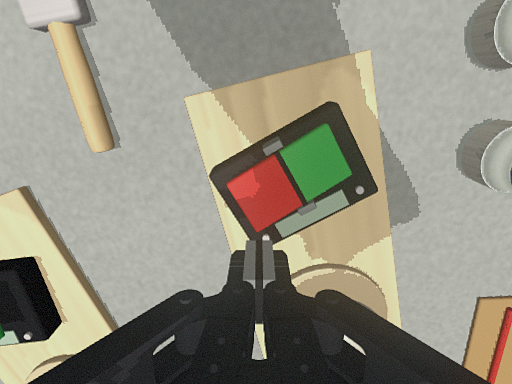

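Red is fully visible at (269,194), and the green half at (318,162) sits in shadow. I'll fit both halves with looser thresholds.

Run:
```python
from h import *
for cam in("wrist","top","wrist"):
    p,d,w=cloud(cam); p=p.astype(int); b,g,r=p[...,0],p[...,1],p[...,2]
    box=(w[...,0]>.42)&(w[...,0]<.56)&(w[...,1]>.22)&(w[...,1]<.37)&(w[...,2]>.04)&(w[...,2]<.075)
    c=[]
    for nm,k in(('g',(g>2*r)&(g>1.5*b)),('r',(r>2*g)&(r>2*b))):
        k=cv2.erode((k&box).astype(np.uint8),np.ones((3,3)) if cam=="wrist" else np.ones((1,1)))>0
        q=w[k]; rc=cv2.minAreaRect((q[:,:2]*1000).astype(np.float32)); print(cam,nm,len(q),q.mean(0).round(4),np.round(rc[0],1),np.round(rc[1],1),round(rc[2],1)); c.append(q.mean(0))
    m=(c[0]+c[1])/2; e=(c[1]-c[0])[:2]; L=np.linalg.norm(e); print('pivot',m.round(4),'len',L.round(4),'redpt',(m[:2]+.03*e/L).round(4))
s=env.get_state();print(s['tcp_pos'],s['orientation'])
go(.499,.2725,.09)
```

```text
wrist g 2099 [0.4833 0.3226 0.0509] [483.3 319.7] [40.8 36.2] 15.8
wrist r 2894 [0.4939 0.2782 0.0593] [494.8 278.4] [42.2 37.8] 15.9
pivot [0.4886 0.3004 0.0551] len 0.0456 redpt [0.4955 0.2712]
top g 105 [0.4763 0.3182 0.0514] [477.3 318.6] [30.8 41.4] 13.1
top r 104 [0.4867 0.2757 0.0593] [488.8 275.2] [29.4 39.7] 17.0
pivot [0.4815 0.2969 0.0554] len 0.0437 redpt [0.4886 0.2678]
wrist g 2097 [0.4837 0.3226 0.0509] [483.1 319.7] [41.  36.6] 16.0
wrist r 2892 [0.4938 0.2782 0.0594] [494.8 278.5] [42.4 37.7] 16.2
pivot [0.4887 0.3004 0.0551] len 0.0455 redpt [0.4954 0.2712]
[0.50355548 0.27008426 0.14293574] [3.79858093e-04 1.20619388e-01 9.92698726e-01 2.42909560e-04]
3.05 [0.5036 0.2701 0.1429] F [-0.04  0.32 -0.48] units [0.042 0.01  0.441]
```

Wrist fit puts the red point at (0.496, 0.270). Descend to just above it.

```bash
python3 -m pendant '[{"travel":[0.06,-0.015,0.2],"rot":[0,0,0],"fingers":-1},{"travel":[0.06,-0.015,0.35],"rot":[0,0,0],"fingers":-1},{"travel":[0.06,-0.015,0.42],"rot":[0,0,0],"fingers":-1},{"travel":[0.06,-0.015,0.42],"rot":[0,0,0],"fingers":-1},{"travel":[0.06,-0.015,0.42],"rot":[0,0,0],"fingers":-1},{"travel":[0.06,-0.015,0.42],"rot":[0,0,0],"fingers":-1}]'
python3 - <<'E'
from h import *
go(.496,.270,.075)
p,d,w=cloud("wrist"); cv2.imwrite("pics/w3.png",p)
E
```

```text
clock: 3.65
tcp_pos: [0.4968, 0.2702, 0.0929]
orientation: [0.001, 0.121, 0.993, 0.0]
wrist_force: [0.2, -1.1, -1.2]
finger_gap: 0.0001
grip_force: 0.0
3.65 [0.4968 0.2702 0.0929] F [ 0.22 -1.13 -1.21] units [ 0.007 -0.004  0.149]
```

View pics/w3.png

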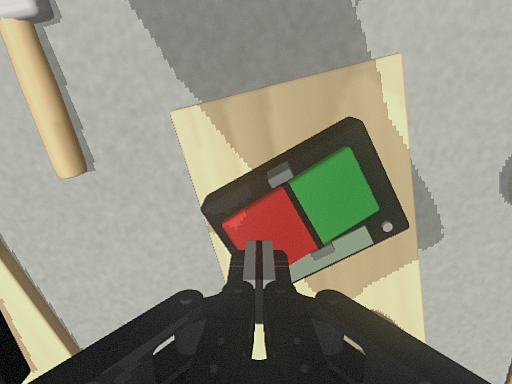

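The fingertips at (260,240) are over the red half. Pressing down gradually.

```bash
python3 -m pendant '[{"travel":[0.007,0,0.03],"rot":[0,0,0],"fingers":-1},{"travel":[0.007,0,0.06],"rot":[0,0,0],"fingers":-1},{"travel":[0.007,0,0.09],"rot":[0,0,0],"fingers":-1},{"travel":[0.007,0,0.11],"rot":[0,0,0],"fingers":-1},{"travel":[0.007,0,0.125],"rot":[0,0,0],"fingers":-1},{"travel":[0.007,0,0.14],"rot":[0,0,0],"fingers":-1},{"travel":[0.007,0,0.14],"rot":[0,0,0],"fingers":-1}]'
python3 -m pendant '[{"travel":[0,0,0.015],"rot":[0,0,0],"fingers":-1},{"travel":[0,0,0.03],"rot":[0,0,0],"fingers":-1},{"travel":[0,0,0.03],"rot":[0,0,0],"fingers":-1}]'
```

```text
clock: 4.4
tcp_pos: [0.4951, 0.2702, 0.0749]
orientation: [-0.0, 0.121, 0.993, 0.0]
wrist_force: [0.3, 0.4, -0.2]
finger_gap: -0.0002
grip_force: 0.0
clock: 4.7
tcp_pos: [0.4952, 0.2701, 0.0714]
orientation: [0.0, 0.121, 0.993, -0.0]
wrist_force: [0.5, -0.8, 0.6]
finger_gap: -0.0002
grip_force: 0.8
```

```bash
python3 -m pendant '[{"travel":[0,0,0.01],"rot":[0,0,0],"fingers":-1},{"travel":[0,0,0.02],"rot":[0,0,0],"fingers":-1}]'
python3 -m pendant '[{"travel":[0,0,0.01],"rot":[0,0,0],"fingers":-1},{"travel":[0,0,0.01],"rot":[0,0,0],"fingers":-1}]'
python3 - <<'E'
from h import *
go(.496,.270,.069)
p,d,w=cloud("wrist"); q=cv2.imwrite("pics/w4.png",p[90:340,150:450])
E
```

```text
clock: 4.9
tcp_pos: [0.4954, 0.2702, 0.0701]
orientation: [0.0, 0.121, 0.993, 0.0]
wrist_force: [-3.5, -3.4, 16.3]
finger_gap: -0.0002
grip_force: 8.1
clock: 5.1
tcp_pos: [0.4954, 0.2702, 0.07]
orientation: [0.001, 0.121, 0.993, 0.0]
wrist_force: [-4.4, -3.5, 16.8]
finger_gap: 0.0003
grip_force: 8.4
5.1 [0.4954 0.2702 0.07  ] F [-4.42 -3.53 16.78] units [-0.005 -0.     0.009]
```

View pics/w4.png

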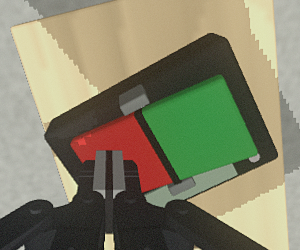

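The rocker is at its stop: force rose sharply to 16.8 N at 0.070 and the red half is down. Lifting, checking, and moving towards the vase timer.

```bash
python3 -m pendant '[{"travel":[0,0,-0.1],"rot":[0,0,0],"fingers":-1},{"travel":[0,0,-0.4],"rot":[0,0,0],"fingers":-1},{"travel":[0,0,-0.62],"rot":[0,0,0],"fingers":-1},{"travel":[0,0,-0.62],"rot":[0,0,0],"fingers":-1},{"travel":[0,0,-0.62],"rot":[0,0,0],"fingers":-1}]'
python3 - <<'E'
from h import *
halves(*cloud("wrist"))
E
python3 -m pendant '[{"travel":[-0.2,-0.4,0],"rot":[0,0,0],"fingers":-1},{"travel":[-0.37,-0.8,0],"rot":[0,0,0],"fingers":-1},{"travel":[-0.45,-0.96,0],"rot":[0,0,0],"fingers":-1}]'
python3 -m pendant '[{"travel":[-0.2,-0.4,0],"rot":[0,0,0],"fingers":-1},{"travel":[-0.37,-0.8,0],"rot":[0,0,0],"fingers":-1},{"travel":[-0.45,-0.96,0],"rot":[0,0,0],"fingers":-1},{"travel":[-0.45,-0.96,0],"rot":[0,0,0],"fingers":-1},{"travel":[-0.45,-0.96,0],"rot":[0,0,0],"fingers":-1},{"travel":[-0.45,-0.96,0],"rot":[0,0,0],"fingers":-1},{"travel":[-0.45,-0.96,0],"rot":[0,0,0],"fingers":-1}]'
cat > fit.py <<'E'
from h import *
def fit(x,y,sign,cam="wrist"):
    p,d,w=cloud(cam); cv2.imwrite(f"pics/f{env.get_state()['clock']:.2f}.png",p); p=p.astype(int); b,g,r=p[...,0],p[...,1],p[...,2]
    box=(abs(w[...,0]-x)<.07)&(abs(w[...,1]-y)<.075)&(w[...,2]>.035)&(w[...,2]<.075)
    c=[]
    for nm,k in(('g',(g>2*r)&(g>1.5*b)),('r',(r>2*g)&(r>2*b))):
        k=cv2.erode((k&box).astype(np.uint8),np.ones((3,3)) if cam=="wrist" else np.ones((1,1)))>0
        q=w[k]; rc=cv2.minAreaRect((q[:,:2]*1000).astype(np.float32)); print(nm,len(q),q.mean(0).round(4),np.round(rc[0],1),np.round(rc[1],1),round(rc[2],1)); c.append(np.array(rc[0])/1000)
    m=(c[0]+c[1])/2; e=sign*(c[0]-c[1]); L=np.linalg.norm(e); t=m+.03*e/L; print('pivot',m.round(4),'len',L.round(4),'pt',t.round(4)); return t
E
python3 - <<'E'
from fit import *
t=fit(.541,-.009,1); go(*t,.092)
E
```

```text
clock: 5.65
tcp_pos: [0.4955, 0.2706, 0.1428]
orientation: [0.001, 0.12, 0.993, 0.001]
wrist_force: [0.9, -0.1, -0.4]
finger_gap: 0.0004
grip_force: 0.0
green [  2. 340.] 103 mean [0.5598 0.0313 0.0592] grad [ 0.19 -0.14  0.06] ext [0.017 0.005 0.007]
red [267. 201.] 2640 mean [0.4942 0.2781 0.0513] grad [-0.05  0.2   0.05] ext [0.051 0.048 0.012]
clock: 6.0
tcp_pos: [0.519, 0.1429, 0.1405]
orientation: [-0.001, 0.121, 0.993, -0.001]
wrist_force: [-0.1, -0.0, 0.0]
finger_gap: -0.0001
grip_force: 0.0
clock: 6.7
tcp_pos: [0.5443, 0.0219, 0.1418]
orientation: [-0.001, 0.12, 0.993, 0.0]
wrist_force: [0.4, -0.2, 0.4]
finger_gap: -0.0002
grip_force: 0.0
g 1606 [0.5458 0.0167 0.0605] [543.5  12.9] [37.9 41.5] 84.8
r 2307 [ 0.5378 -0.0295  0.0513] [538.8 -29.9] [36.9 43.1] 84.0
pivot [ 0.5411 -0.0085] len 0.0431 pt [0.5444 0.0213]
6.75 [0.5444 0.0219 0.142 ] F [ 0.46  0.57 -0.  ] units [-0.001 -0.005  0.417]
```

The bowl switch is confirmed at the red stop (slope 0.2). The tool is already over the vase's green point at (0.544, 0.021), so I'll press it.

```bash
python3 -m pendant '[{"travel":[0,0,0.2],"rot":[0,0,0],"fingers":-1},{"travel":[0,0,0.35],"rot":[0,0,0],"fingers":-1},{"travel":[0,0,0.42],"rot":[0,0,0],"fingers":-1},{"travel":[0,0,0.46],"rot":[0,0,0],"fingers":-1},{"travel":[0,0,0.5],"rot":[0,0,0],"fingers":-1},{"travel":[0,0,0.52],"rot":[0,0,0],"fingers":-1},{"travel":[0,0,0.54],"rot":[0,0,0],"fingers":-1},{"travel":[0,0,0.56],"rot":[0,0,0],"fingers":-1},{"travel":[0,0,0.57],"rot":[0,0,0],"fingers":-1},{"travel":[0,0,0.57],"rot":[0,0,0],"fingers":-1}]'
python3 -m pendant '[{"travel":[0,0,0.01],"rot":[0,0,0],"fingers":-1},{"travel":[0,0,0.02],"rot":[0,0,0],"fingers":-1},{"travel":[0,0,0.02],"rot":[0,0,0],"fingers":-1}]'
```

```text
clock: 7.75
tcp_pos: [0.5452, 0.0206, 0.0741]
orientation: [0.0, 0.121, 0.993, 0.0]
wrist_force: [0.0, -0.4, 1.4]
finger_gap: 0.0001
grip_force: 0.6
clock: 8.05
tcp_pos: [0.545, 0.0206, 0.0715]
orientation: [0.0, 0.121, 0.993, 0.0]
wrist_force: [0.1, 0.4, 2.1]
finger_gap: 0.0003
grip_force: 0.9
```

```bash
python3 -m pendant '[{"travel":[0,0,0.01],"rot":[0,0,0],"fingers":-1},{"travel":[0,0,0.015],"rot":[0,0,0],"fingers":-1},{"travel":[0,0,0.015],"rot":[0,0,0],"fingers":-1}]'
```

```text
clock: 8.35
tcp_pos: [0.5451, 0.0206, 0.0701]
orientation: [0.0, 0.121, 0.993, 0.0]
wrist_force: [0.4, 1.9, 4.5]
finger_gap: 0.0002
grip_force: 2.5
```

```bash
python3 -m pendant '[{"travel":[0,0,0.01],"rot":[0,0,0],"fingers":-1},{"travel":[0,0,0.01],"rot":[0,0,0],"fingers":-1}]'
```

```text
clock: 8.55
tcp_pos: [0.5452, 0.0206, 0.0698]
orientation: [0.001, 0.121, 0.993, -0.0]
wrist_force: [-1.8, 1.0, 11.8]
finger_gap: 0.0001
grip_force: 5.6
```

Firm stop at 11.8 N. Lift clear and verify.

```bash
python3 -m pendant '[{"travel":[0,0,-0.1],"rot":[0,0,0],"fingers":-1},{"travel":[0,0,-0.4],"rot":[0,0,0],"fingers":-1},{"travel":[0,0,-0.8],"rot":[0,0,0],"fingers":-1},{"travel":[0.3,0,-1],"rot":[0,0,0],"fingers":-1},{"travel":[0.7,0,-1],"rot":[0,0,0],"fingers":-1},{"travel":[1,0,-1],"rot":[0,0,0],"fingers":-1},{"travel":[1,0,-1],"rot":[0,0,0],"fingers":-1},{"travel":[1,0,-1],"rot":[0,0,0],"fingers":-1}]'
python3 - <<'E'
from h import *
for c in("top","side"):
    print(c);a=cloud(c); halves(*a); cv2.imwrite(f"pics/{c}9.png",a[0])
E
```

```text
clock: 9.35
tcp_pos: [0.4278, 0.0493, 0.1889]
orientation: [0.0, 0.12, 0.993, -0.0]
wrist_force: [1.0, 0.4, -0.3]
finger_gap: 0.0001
grip_force: 0.0
top
green [335. 199.] 148 mean [ 0.5241 -0.2378  0.0515] grad [-0.04 -0.17  0.05] ext [0.042 0.036 0.018]
green [159. 210.] 153 mean [0.483  0.3188 0.0608] grad [-0.07  0.17  0.06] ext [0.042 0.042 0.013]
red [270. 194.] 169 mean [ 0.5391 -0.0308  0.0604] grad [-0.03 -0.21  0.06] ext [0.043 0.038 0.016]
red [350. 201.] 170 mean [ 0.5187 -0.2826  0.0602] grad [-0.03 -0.15  0.06] ext [0.043 0.041 0.026]
red [174. 207.] 164 mean [0.4954 0.2754 0.0514] grad [-0.07  0.22  0.05] ext [0.046 0.043 0.02 ]
side
green [259. 189.] 87 mean [0.5455 0.0153 0.0477] grad [-0.13 -0.35  0.05] ext [0.051 0.048 0.025]
green [291. 243.] 131 mean [ 0.5249 -0.2386  0.049 ] grad [-0.14 -0.3   0.05] ext [0.053 0.046 0.022]
red [264. 197.] 105 mean [ 0.5394 -0.0332  0.058 ] grad [-0.12 -0.21  0.06] ext [0.054 0.044 0.031]
red [297. 254.] 160 mean [ 0.5185 -0.2849  0.0583] grad [-0.13 -0.16  0.06] ext [0.056 0.044 0.03 ]
```

View pics/side9.png

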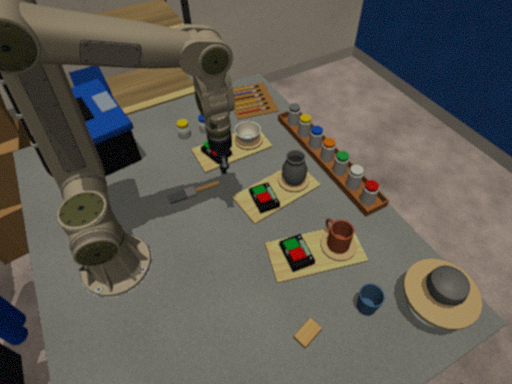

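Side view: the pots are where they were, and the gripper is in free air near (223,165). Both switches are set, and the mug's timer is unchanged.

```bash
python3 -c "
from workcell import env
print(env.hand_in())"
```

```text
the job is handed in; nothing more can be done
None
```

The vase's timer is set to green and the bowl's timer to red, both pressed fully to their stops at no more than about 17 N. The pots and the mug's timer are unchanged, the arm is clear, and the job was handed in at about 9.5 s.

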